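# Hold the closed tea infuser over the mug

### The arm

A 7-joint arm with a two-finger parallel gripper is mounted at the origin on a cart in front of the work surface, level with it; the furniture and walls round the work are solid. World frame = base frame: x ahead of the robot, y to its left, z up, the work surface at z = 0. Lengths are in m, angles in rad, forces in N, time in s.
With the tool pointing down it reaches from about 0.425 to 0.825 m from the base axis. Payload 3.6 kg.
Tool frame: the origin (TCP) lies at the very end of the fingers, on their centre line; the grasp point (between the pads) lies 19 mm behind it; z points along the fingers, x is the direction in which the jaws open and shut, and the axes are right-handed (so a half turn about z gives the same grasp; the last joint's range is limited). The gripper opens to 93 mm and grips with 3 to 60 N. Pads are 15 mm wide; open, the fingers measure 128 mm over their backs; the gripper's body (75 mm by 188 mm) begins 65 mm behind the grasp point.
Start: joints at [1.159, 0.615, -0.013, 1.423, 0.008, 1.103, -0.04], TCP at [0.245, -0.602, 0.219] pointing down, gripper open.
Joint ranges: [-3.12, 3.12], [-0.3, 2.06], [-1.34, 1.32], [0.26, 2.42], [-1.36, 4.5], [0.01, 1.98], [-2.84, 2.84]. Speed limits (rad/s): [2.79, 2.79, 3.14, 3.14, 3.14, 3.14, 3.14].

### API

Orientations are given as [roll, pitch, yaw] about the fixed x, y, z axes, in that order (R = Rz(yaw) Ry(pitch) Rx(roll)).
In Python, from station import telemetry, viewer, env gives the robot as it stands.
- The arm moves only by the tool send_rows, never from a script. Its argument "plan" is a list of rows, each a list of 6 numbers: the shift along the tool's x, y, z in units of 40 mm (1.0 is 40 mm), then the turn, a rotation vector about the tool's x, y, z in units of 8 degrees (1.0 is 8 degrees). In form: [[tx, ty, tz, rx, ry, rz], ...]. A call has 1 to 5 rows; each row is the pose to reach, as a shift and turn from the pose commanded when the call began, along the tool's axes at that moment; what a row does not reach only later rows make up. A row lasts 1/10 s, in which the tool goes at most 50 mm and 8.59 degrees, less where a joint would pass 70% of its speed; a pose out of reach is approached as far as the arm can. A call with a gripper value outside its range is refused whole. "gripper" is the finger opening in mm, from 0 to 93, set as the call begins (left out, the last holds). The fingers move at their own pace and stop on an object; "grip_force" is the grip in N (left out, the last holds). Time passes only in rows, so rows that repeat a pose let the fingers close. It gives the time, the measured TCP pose, the force and the opening at its end, in the units of the state.
- telemetry.get_state(): the state, without advancing time (a new reading comes with each control period).
- viewer.camera(name): name is "side" or "top" or "wrist"; returns a dict with "color" (384x512x3 uint8, blue, green, red), "range_z" (384x512 float32, m along the optical axis (not along the pixel's ray), 0 where there is no reading), "mtx" (3x3 intrinsics, pixels), "k1" (the pictures are not rectified: a ray, as slopes to the right and down, at radius r is drawn at 1 + k1 r^2 times it, then the intrinsics apply), "R" (3x3) and "t" (3): a world point X has camera coordinates R X + t. Camera axes: x right, y down, z forward; pixel columns grow to the right and rows downward; lengths in m; the calibration is good to about 2 mm. A picture is of the moment at which its call begins.
- env.close_job(): hands the job in, once; it reports no verdict.
Trained networks look in the newest picture that a camera, given by its name, has taken for a name from the list of things; names that differ only in an ending like _2 or _b are one class to them, and where a whole thing is asked for, a point or a joint stands for the part that bears it (a point fixed in the world has none). Each returns a list of dicts, best first, with "score" (0 to 1); they miss things now and then, are a little off and sometimes report something else, mostly with a low value. They report only what shows in the picture. A call takes as long as a camera call.
- viewer.recognise(thing, camera): "box" ([left, top, right, bottom] in pixels, round what is visible of it).
The state is a dict: "time_s": time; "joint_positions": joint angles; "qvel": joint speeds; "joint_efforts": joint torques, N m; "ee_pos": TCP position; "orientation": TCP orientation; "ft_force": force on the tool from outside, world axes, zero at the start; "ft_torque": the same for the moment, N m; "width": finger opening in m.
Only numpy, scipy, OpenCV 4.12 (cv2) and the standard library are available. Lean on these libraries where they do the work, as an engineer would, in place of code of your own. Each camera call takes 0.05 s, during which the arm holds its last target.

### The job

The tea infuser on the worktop has been filled: press its hinged lid fully shut while it stands there, then pick it up (the black collar is its grip) and carry it over the row of pepper mill, salt shaker and jar to the mug. Hold it upright and still, centred over the mug's mouth with its underside about a finger's breadth (15 mm) above the rim and not touching, so that I can pour water through it; finish while still holding it there. Leave the mug and the things in that row where they stand.

Things in the scene. Friction and masses are not known exactly. Their poses are not given: they have to be found in the camera images.
- infuser_collar (a point): Tea infuser, loose, 0.2 kg: upright steel drum, 50 mm diameter, with rows of small holes; 88 mm tall with lid shut. A black plastic collar of 58 mm diameter, 50 to 82 mm above the underside, is the grip. Point: on the axis, mid-collar, 66 mm above the underside. z up; +x to the lid's hinge, on the side away from the robot (within 0.5 rad). Grip along y, clear of hinge (+x) and lid tab (-x).
- infuser_bottom (a point): Centre of the underside of the tea infuser's drum, on its axis; axes as for infuser_collar.
- infuser_lid (a joint): Hinge of the infuser's flat round steel lid (57 mm diameter, 5 mm thick, small tab at the free edge). 0 is shut; grows as it opens, rad, at most 1.4. Starts half open, 0.6 to 1.0; friction keeps it where it is left and a push of about 1 N closes it. The hinge lies 32 mm from the drum's axis on its +x side, 84 mm above the underside.
- lid_middle (a point): Centre of the upper face of the infuser's lid. With the lid shut it lies on the axis of the drum, 87.5 mm above the underside. The point moves with the lid; its z is the lid's outward normal.
- mug_mouth (a point): Centre of the mug's mouth, at rim height, 92 mm above the worktop. A ceramic mug with a loop handle, the only mug there, loose; outer diameter 90 mm, inside the mouth about 80 mm. The handle reaches 73 mm from this point along its -y and may point anywhere. z is up.
- mill_centre (a point): Pepper mill of turned wood, upright, 53 mm in diameter, 152 mm tall; the point is at its centre. Loose; one of the three in the row between the infuser and the mug.
- shaker_centre (a point): Salt shaker, upright, 44 mm in diameter, 90 mm tall; the point is at its centre. Loose; one of the three in the row.
- jar_centre (a point): Clip-top storage jar, upright and shut, 77 x 73 mm, 132 mm tall; the point is at its centre. Loose; one of the three in the row.
- coffee_maker_corner (a point): Nearest corner of the drip coffee maker, a fixed machine 330 mm tall behind the row and the right-hand part of the work, to be kept clear of; the point is at worktop level. From here its front runs 170 mm back to the right along (0.47, -0.88) in x, y, its left side 240 mm back along (0.88, 0.47).

How it is judged:
On the way, in this order (a step that is already met when the one before it is completed fails the run):
1. the lid is fully shut while the infuser stands on the worktop (value of joint infuser_lid below 0.07 rad and height (world z) of infuser_bottom below 0.008 m and angle between infuser_bottom's own z axis and vertical below 0.1 rad), for 0.1 s.
2. the infuser passes over the row of things, its underside more than 90 mm above the worktop (world y of infuser_bottom between -0.08 and 0.08 m and height (world z) of infuser_bottom above 0.09 m), for 0.04 s.
At the end, for the whole second after the job is handed in: Fingers hold the infuser still, lid under 0.1 rad, tilt under 0.15 rad, underside 3 to 33 mm above the rim, axis within 15 mm of the mouth centre; it touches neither mug nor row, the arm not the mug; mug upright, within 20 mm, row within 30 mm of where they stood (horizontal distance between infuser_bottom and mug_mouth below 0.015 m and z of infuser_bottom in the frame of mug_mouth between 0.003 and 0.033 m and angle between infuser_bottom's own z axis and vertical below 0.15 rad and value of joint infuser_lid below 0.1 rad and linear speed of infuser below 0.03 m/s and contact force between the fingers and infuser above 1 N and contact force between each of infuser, the arm and mug below 0.05 N and distance of mug_mouth from where it was at the start of the episode below 0.02 m and angle between mug_mouth's own z axis and vertical below 0.1 rad and contact force between infuser and pantry_mill below 0.05 N and contact force between infuser and pantry_shaker below 0.05 N and contact force between infuser and pantry_jar below 0.05 N and distance of each of mill_centre, shaker_centre, jar_centre from where it was at the start of the episode below 0.03 m); the arm keeps its last pose, push and grip.
It fails at once if the mug is shoved more than 20 mm or tipped (distance of mug_mouth from where it was at the start of the episode above 0.02 m or angle between mug_mouth's own z axis and vertical above 0.2 rad).
It fails at once if a thing in the row is shoved more than 30 mm or knocked over (distance of any of mill_centre, shaker_centre, jar_centre from where it was at the start of the episode above 0.03 m or angle between any of mill_centre, shaker_centre, jar_centre's own z axis and vertical above 0.3 rad).
It also fails if it takes over 59 s, if anything falls off the work surface, if the arm or the gripper's body presses on something with over 40 N, if the wrist force passes 120 N, or if a joint passes its speed limit or range.

## Working session

There is one attempt and no reset: what is moved stays moved. The work goes in short steps, Python scripts to look and compute and a tool call to move; the robot and the scene stay as the last step left them, time stands still between calls to the robot, and variables do not carry over. Pictures are saved under pics/ and viewed, and the job is handed in when it is done.

Besides the shell and the picture viewer there is one more tool, called after "Emit:" in YAML: its name, and indented under it one key for each argument. send_rows: Moves the arm, as the interface text tells. Its arguments: {"type":"object","properties":{"plan":{"type":"array"},"gripper":{"type":"number"},"grip_force":{"type":"number"}},"required":["plan"]}

```bash
mkdir -p pics; ls; cat > h.py <<'E'
import numpy as np, cv2
from scipy.spatial.transform import Rotation as Rn
from station import telemetry, viewer, env
def ray(c,u,v):
    k=c["mtx"];p=np.array([(u-k[0,2])/k[0,0],(v-k[1,2])/k[1,1]]);s=p.copy()
    for _ in range(20): s=p/(1+c["k1"]*(s@s))
    return np.array([s[0],s[1],1.])
def pt(c,u,v,z=None):
    z=c["range_z"][int(v),int(u)] if z is None else z
    return c["R"].T@(ray(c,u,v)*z-c["t"])
def cloud(c):
    h,w=c["range_z"].shape;k=c["mtx"]
    u,v=np.meshgrid(np.arange(w),np.arange(h))
    px=(u-k[0,2])/k[0,0];py=(v-k[1,2])/k[1,1];a,b=px.copy(),py.copy()
    for _ in range(20):
        f=1+c["k1"]*(a*a+b*b);a=px/f;b=py/f
    z=c["range_z"];P=np.stack([a*z,b*z,z],-1)
    W=(P-c["t"])@c["R"];W[z<=0]=np.nan
    return W
def proj(c,X):
    q=c["R"]@np.array(X)+c["t"];s=q[:2]/q[2];s=s*(1+c["k1"]*(s@s));k=c["mtx"]
    return k[0,0]*s[0]+k[0,2],k[1,1]*s[1]+k[1,2]
E
python3 - <<'E'
from h import *
import pickle
for n in ["side","top","wrist"]:
    c=viewer.camera(n);cv2.imwrite(f"pics/{n}0.png",c["color"]);pickle.dump(c,open(n+"0.pkl","wb"))
    print(n,"pos",(-c["R"].T@c["t"]).round(3),"fwd",c["R"][2].round(2))
    for t in ["infuser_collar","infuser_lid","mug_mouth","mill_centre","shaker_centre","jar_centre"]:
        for r in viewer.recognise(t,n)[:2]: print(t,np.round(r["box"]),round(r["score"],2))
print(telemetry.get_state())
E
```

```text
pics
side pos [-0.251  0.194  1.294] fwd [ 0.49 -0.15 -0.86]
infuser_collar [338. 168. 356. 196.] 0.95
infuser_collar [244. 169. 261. 200.] 0.2
infuser_lid [342. 168. 359. 177.] 0.66
mug_mouth [165. 195. 198. 234.] 0.58
mill_centre [244. 164. 264. 202.] 0.77
mill_centre [230. 141. 260. 181.] 0.44
shaker_centre [248. 205. 265. 227.] 0.57
jar_centre [230. 140. 258. 179.] 0.95
top pos [ 0.224 -0.022  1.087] fwd [ 0.21  0.02 -0.98]
infuser_collar [344. 200. 371. 228.] 0.84
infuser_lid [353. 204. 369. 222.] 0.56
mug_mouth [163. 170. 194. 214.] 0.8
mill_centre [252. 171. 268. 198.] 0.85
shaker_centre [238. 212. 258. 230.] 0.49
jar_centre [248. 142. 271. 172.] 0.64
wrist pos [ 0.308 -0.575  0.384] fwd [-0.23 -0.09 -0.97]
{'time_s': 1.05, 'joint_positions': array([ 1.15851835,  0.61489273, -0.01256893,  1.4233864 ,  0.00810138,
        1.10338641, -0.04040823]), 'qvel': array([ 0.00071337,  0.00066253, -0.00107812, -0.00129087,  0.00080327,
       -0.00193943,  0.00031566]), 'joint_efforts': array([-2.00718300e-04, -4.58838415e+01,  2.09055394e-01, -1.66036230e+01,
       -6.11110800e-02,  1.32900479e-02,  6.04579009e-05]), 'ee_pos': array([ 0.24458159, -0.60220979,  0.21864955]), 'orientation': array([-3.14157536e+00,  2.31173570e-05, -1.18500915e+00]), 'ft_force': array([-0.91869133, -0.16886193,  0.17272575]), 'ft_torque': array([ 0.02871533, -0.00734039, -0.0275304 ]), 'width': 0.09300765982983976}
```

```bash
python3 - <<'E'
import cv2,numpy as np
a=cv2.imread("pics/side0.png")[120:250,140:390];b=cv2.imread("pics/top0.png")[120:250,140:390]
cv2.imwrite("pics/z0.png",np.vstack([cv2.resize(a,None,fx=2.3,fy=2.3,interpolation=2),cv2.resize(b,None,fx=2.3,fy=2.3,interpolation=2)]))
E
```

```text
(no output)
```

View pics/z0.png

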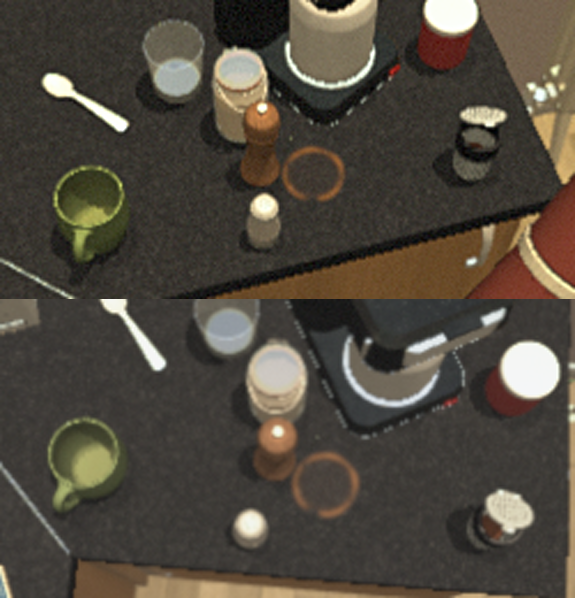

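```bash
python3 - <<'E'
from h import *
import pickle
for n,bx in [("side",dict(inf=(338,168,356,196),mug=(165,195,198,234),mill=(244,164,264,202),sh=(248,205,265,227),jar=(230,140,258,179))),("top",dict(inf=(344,200,371,228),mug=(163,170,194,214),mill=(252,171,268,198),sh=(238,212,258,230),jar=(248,142,271,172)))]:
    c=pickle.load(open(n+"0.pkl","rb"));W=cloud(c)
    for k,(l,t,r,b) in bx.items():
        P=W[t-3:b+4,l-3:r+4].reshape(-1,3);P=P[P[:,2]>0.015]
        top=P[P[:,2]>np.nanpercentile(P[:,2],98)-0.012]
        print(n,k,len(P),"min",P.min(0).round(3),"max",P.max(0).round(3),"topmid",((top.min(0)+top.max(0))/2).round(3),"med",np.median(top,0).round(3))
    # table
    print(np.nanmedian(W[230:260,200:300,2]))
E
```

```text
side inf 502 min [ 0.366 -0.305  0.015] max [ 0.433 -0.247  0.136] topmid [ 0.389 -0.275  0.126] med [ 0.391 -0.273  0.122]
side mug 880 min [0.367 0.176 0.015] max [0.479 0.264 0.098] topmid [0.424 0.22  0.091] med [0.413 0.232 0.09 ]
side mill 625 min [ 0.379 -0.074  0.015] max [0.562 0.021 0.154] topmid [ 0.463 -0.005  0.145] med [ 0.462 -0.004  0.14 ]
side sh 265 min [ 0.346 -0.001  0.015] max [0.382 0.041 0.095] topmid [0.367 0.018 0.088] med [0.367 0.019 0.087]
side jar 1188 min [ 0.441 -0.08   0.015] max [0.676 0.041 0.154] topmid [0.505 0.002 0.142] med [ 0.485 -0.001  0.135]
-0.034491952967891946
top inf 485 min [ 0.37  -0.305  0.015] max [ 0.433 -0.248  0.135] topmid [ 0.391 -0.275  0.126] med [ 0.393 -0.273  0.122]
top mug 719 min [0.37  0.175 0.015] max [0.477 0.264 0.096] topmid [0.427 0.221 0.089] med [0.419 0.233 0.089]
top mill 467 min [ 0.438 -0.031  0.015] max [0.527 0.03  0.153] topmid [ 0.463 -0.006  0.145] med [ 0.464 -0.006  0.14 ]
top sh 200 min [ 0.347 -0.001  0.025] max [0.386 0.039 0.092] topmid [0.369 0.018 0.085] med [0.368 0.018 0.085]
top jar 789 min [ 0.473 -0.036  0.016] max [0.62  0.05  0.143] topmid [0.524 0.002 0.134] med [0.541 0.002 0.13 ]
-0.890966631835823
```

```bash
cat >> h.py <<'E'
from scipy.optimize import least_squares
def circ(P,r=None):
    P=P[:,:2];c0=P.mean(0)
    f=(lambda q:np.hypot(*(P-q[:2]).T)-(r if r else q[2]))
    s=least_squares(f,[*c0,r or .04],loss="soft_l1",f_scale=.002);return s.x.round(4),np.sqrt(np.mean(s.fun**2)).round(4)
def rel(target_pos,target_rpy=None,st=None):
    st=st or telemetry.get_state();R0=Rn.from_euler("xyz",st["orientation"])
    d=R0.inv().apply(np.array(target_pos)-st["ee_pos"])/.04
    r=np.zeros(3) if target_rpy is None else np.degrees((R0.inv()*Rn.from_euler("xyz",target_rpy)).as_rotvec())/8
    return np.r_[d,r].round(3)
E
python3 - <<'E'
from h import *
import pickle
A=[]
for n in ["side","top"]:
    c=pickle.load(open(n+"0.pkl","rb"));W=cloud(c).reshape(-1,3);A.append(W[~np.isnan(W[:,0])])
for n,W in zip(["side","top"],A):
    m=lambda x0,x1,y0,y1,z0,z1:W[(W[:,0]>x0)&(W[:,0]<x1)&(W[:,1]>y0)&(W[:,1]<y1)&(W[:,2]>z0)&(W[:,2]<z1)]
    print(n,"collar",[circ(m(.34,.45,-.33,-.22,a,a+.015),.029) for a in (.05,.06)],"drum",circ(m(.34,.45,-.33,-.22,.01,.045),.025))
    P=m(.34,.45,-.33,-.22,.092,.15);p=P.mean(0);u,s,v=np.linalg.svd(P-p);nrm=v[2]*np.sign(v[2,2]);print("lid",len(P),p.round(4),nrm.round(3),"tilt",np.arccos(nrm[2]).round(3),"dir of lean",np.arctan2(nrm[1],nrm[0]).round(3),s)
    print("mug",circ(m(.38,.5,.17,.27,.08,.1),.043),circ(m(.38,.5,.17,.27,.085,.1)))
c=pickle.load(open("wrist0.pkl","rb"));st=telemetry.get_state();R0=Rn.from_euler("xyz",st["orientation"])
print("cam in tool",R0.inv().apply(-c["R"].T@c["t"]-st["ee_pos"]).round(4),"fwd",R0.inv().apply(c["R"][2]).round(3),c["mtx"],c["k1"])
E
```

```text
side collar [(array([ 0.3939, -0.2752,  0.029 ]), np.float64(0.0033)), (array([ 0.3964, -0.2761,  0.029 ]), np.float64(0.0032))] drum (array([ 0.3963, -0.2758,  0.025 ]), np.float64(0.004))
lid 111 [ 0.4009 -0.2753  0.1144] [ 0.632 -0.127  0.764] tilt 0.701 dir of lean -0.198 [0.17594109 0.14989236 0.01428492]
mug (array([0.4333, 0.2215, 0.043 ]), np.float64(0.0041)) (array([0.4334, 0.2212, 0.0407]), np.float64(0.0038))
top collar [(array([ 0.3997, -0.2771,  0.029 ]), np.float64(0.0013)), (array([ 0.3998, -0.2769,  0.029 ]), np.float64(0.002))] drum (array([ 0.3759, -0.2761,  0.025 ]), np.float64(0.009))
lid 229 [ 0.4048 -0.2766  0.1118] [ 0.627 -0.138  0.767] tilt 0.697 dir of lean -0.217 [0.23775871 0.20859876 0.01906002]
mug (array([0.4333, 0.2209, 0.043 ]), np.float64(0.0041)) (array([0.434 , 0.2206, 0.0412]), np.float64(0.0034))
cam in tool [-0.001  -0.0688 -0.1655] fwd [-0.003  0.251  0.968] [[343.61797486   0.         259.8333634 ]
 [  0.         343.61797486 196.41149598]
 [  0.           0.           1.        ]] 0.017651837963148752
```

View pics/wrist0.png

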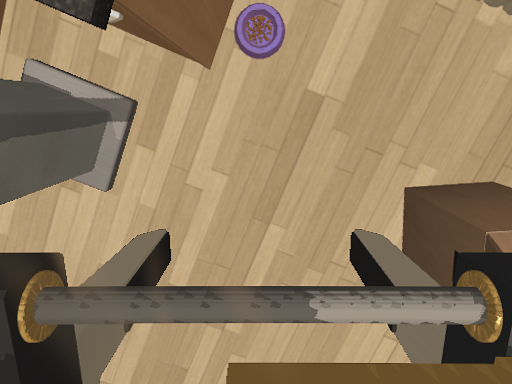

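```bash
python3 - <<'E'
from h import *
import pickle
for n in ["side","top"]:
    c=pickle.load(open(n+"0.pkl","rb"));W=cloud(c).reshape(-1,3);W=W[~np.isnan(W[:,0])]
    print(n);print("    y",[round(-.7+.05*j,2) for j in range(22)])
    for i in range(14):
        x=.15+.05*i;row=[]
        for j in range(22):
            y=-.7+.05*j;s=W[(W[:,0]>=x)&(W[:,0]<x+.05)&(W[:,1]>=y)&(W[:,1]<y+.05),2]
            row.append(f"{int(1000*np.percentile(s,98)):4d}" if len(s)>5 else "   .")
        print(round(x,2)," ".join(row))
c=pickle.load(open("wrist0.pkl","rb"));print(c["range_z"][[305,370,220,220],[260,300,470,50]])
st=telemetry.get_state()
print(rel([.385,-.273,.27],[np.pi,0,-1.78]))
E
```

```text
side
    y [-0.7, -0.65, -0.6, -0.55, -0.5, -0.45, -0.4, -0.35, -0.3, -0.25, -0.2, -0.15, -0.1, -0.05, 0.0, 0.05, 0.1, 0.15, 0.2, 0.25, 0.3, 0.35]
0.15 -888 -887  327  349 -884 -884    .  748  753    .    .    .    .    .    .    .   -3 -792    5    6    7   13
0.2 -888 -886  355  348 -887 -883    .    .    .    .    .    .    .    .    .    . -887 -889    6    6   18    7
0.25 -885  230 -883 -886 -881 -886    .    .    .    .    .    .    .    .    .    . -885 -885    4    6   22   15
0.3 -884 -886 -884 -888 -888    .    7    6    5    6    6    6    5    6   40    6    5    5    5    6    6    6
0.35 -888 -884 -887    .    .    .    5   68  125   58    5    4    4    4   89    4    4    8   89   69    6    6
0.4 -891    .    .    .    .    .    7   96  113   65    6    6    6  135  131    5    7   94   94   92    6  783
0.45    .    .    .    .    .    .    7    6    7    6    7    6    6  151  141    6    6   93   94   90  745  778
0.5    .    .    .    .    .    .    6   87   85  284  333  334  333  135  135    7    7    6    6  698  733    6
0.55    .    .    .    .    .    .   
[... 1788 characters left out ...]
133   90    3    7    3  670    3  259
0.6 -890    .    .    .    .    .    3   97   95  332  333  333  333  332  548  549  549  549  599  606  545  268
0.65 -892    .    .    .    .    .    4    4    4    .  333  333  333  333  551  555  551  549  549    3  545  269
0.7   34   32    .    .    .    .    4    3    .    .  333  333  333  332    4    4    4    4    3    4  253  269
0.75   35   33    .    .    .    .    4    4  101    .    .  332    .    .    4    4    4    3    3    3    3  268
0.8  222  299  368  150    .    .    4    4  161  168    .    .    .    .    4    3    4    4    4    3    3  226
[0.07336777 0.06488439 0.92429054 1.3546052 ]
[-6.304 -6.349 -1.284 -0.     0.     4.261]
```

View pics/top0.png

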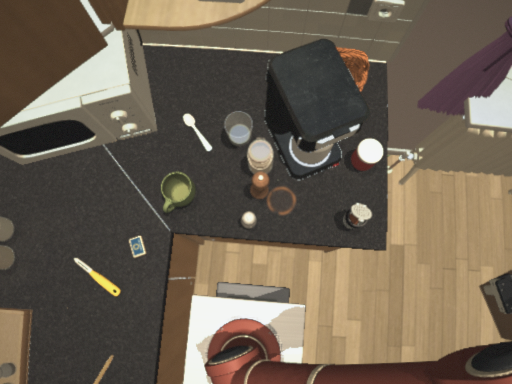

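```bash
python3 - <<'E'
from h import *
import pickle
c=pickle.load(open("top0.pkl","rb"));W=cloud(c).reshape(-1,3);W=W[~np.isnan(W[:,0])]
H=W[(W[:,2]>.25)&(W[:,2]<.4)&(W[:,0]>.4)]
print("hood minx",H[H[:,0].argsort()[:5]].round(3), "proj front",(H[:,:2]@[.88,.47]).min(),"left",(H[:,:2]@[.47,-.88]).min())
B=W[(W[:,2]>.012)&(W[:,2]<.05)&(W[:,0]>.42)&(W[:,1]<-.045)&(W[:,1]>-.26)]
print((B[:,:2]@[.88,.47]).min(),(B[:,:2]@[.47,-.88]).min())
print(rel([.37,-.30,.27],[np.pi,0,1.36]))
E
```

```text
hood minx [[ 0.508 -0.111  0.254]
 [ 0.509  0.65   0.251]
 [ 0.509 -0.109  0.251]
 [ 0.509 -0.116  0.252]
 [ 0.509  0.646  0.257]] proj front 0.38361339915680404 left -0.3327458316740869
0.38220371022276106 0.3210877617013137
[ -5.82   -5.748  -1.284  -0.     -0.    -18.227]
```

Emit:
send_rows:
  plan:
    - [-0.3,-0.3,-0.4,0,0,-1]
    - [-0.6,-0.6,-0.8,0,0,-2]
    - [-1,-1,-1.2,0,0,-3]
    - [-1.5,-1.5,-1.3,0,0,-4]
    - [-2,-2,-1.3,0,0,-5]
  gripper: 0
  grip_force: 20

```text
time_s: 1.55
ee_pos: [0.2892, -0.4977, 0.2719]
orientation: [3.14, -0.002, -0.482]
ft_force: [1.0, -0.0, -0.0]
width: 0.0579
```

```bash
python3 -c "
from h import *
s=telemetry.get_state();print(s['time_s'],s['joint_positions'].round(3),s['ft_force'].round(2),s['width']);print(rel([.37,-.30,.27],[np.pi,0,1.36]))"
```

```text
1.55 [ 1.143  0.456 -0.211  1.565  0.102  1.129  0.427] [ 1.03 -0.03 -0.02] 0.05791966045120534
[-4.990e-01 -5.316e+00  3.800e-02  2.200e-02 -2.000e-03 -1.319e+01]
```

Emit:
send_rows:
  plan:
    - [-0.1,-0.8,0,0,0,-1]
    - [-0.1,-1.6,0,0,0,-2]
    - [-0.2,-2.4,0,0,0,-3]
    - [-0.2,-3.2,0,0,0,-4]
    - [-0.3,-4,0,0,0,-5]

```text
time_s: 2.05
ee_pos: [0.3536, -0.3499, 0.2709]
orientation: [3.141, -0.001, 0.217]
ft_force: [0.2, -0.8, 0.3]
width: 0.0175
```

```bash
python3 -c "
from h import *
s=telemetry.get_state();print(s['time_s'],s['joint_positions'].round(3));print(rel([.37,-.30,.27],[np.pi,0,1.36]))"
```

```text
2.05 [ 1.044  0.349 -0.426  1.766  0.163  1.06   0.779]
[ 6.690e-01 -1.130e+00  2.300e-02  8.000e-03 -1.000e-03 -8.186e+00]
```

Emit:
send_rows:
  plan:
    - [0.1,-0.2,0,0,0,-1]
    - [0.2,-0.5,0,0,0,-2]
    - [0.4,-0.8,0,0,0,-3]
    - [0.6,-1.1,0,0,0,-4]
    - [0.6,-1.1,0,0,0,-5]

```text
time_s: 2.55
ee_pos: [0.3681, -0.3007, 0.2711]
orientation: [3.141, -0.001, 0.919]
ft_force: [-0.3, 0.2, 0.5]
width: 0.0007
```

```bash
python3 -c "
from h import *
s=telemetry.get_state();print(s['time_s'],s['joint_positions'].round(3));print(rel([.37,-.30,.27],[np.pi,0,1.36]))"
```

```text
2.55 [ 1.089  0.338 -0.61   1.816  0.219  1.055  1.316]
[ 0.043  0.026  0.029  0.005 -0.005 -3.159]
```

Emit:
send_rows:
  plan:
    - [0,0,0,0,0,-1]
    - [0,0,0,0,0,-2]
    - [0,0,0,0,0,-3.2]
    - [0,0,0,0,0,-3.2]

```text
time_s: 2.95
ee_pos: [0.367, -0.3031, 0.2707]
orientation: [3.141, -0.0, 1.356]
ft_force: [-0.8, 0.9, -0.1]
width: 0.0007
```

```bash
python3 - <<'E'
from h import *
import pickle
s=telemetry.get_state();print(s["orientation"],s["ee_pos"],s["joint_positions"].round(3))
c=viewer.camera("wrist");pickle.dump(c,open("wrist1.pkl","wb"));cv2.imwrite("pics/wrist1.png",c["color"])
for t in ["infuser_collar","infuser_lid"]:
    for r in viewer.recognise(t,"wrist")[:2]: print(t,np.round(r["box"]),round(r["score"],2))
W=cloud(c).reshape(-1,3);W=W[~np.isnan(W[:,0])]
m=lambda x0,x1,y0,y1,z0,z1:W[(W[:,0]>x0)&(W[:,0]<x1)&(W[:,1]>y0)&(W[:,1]<y1)&(W[:,2]>z0)&(W[:,2]<z1)]
print("collar",[(circ(P,.029),len(P)) for P in [m(.33,.46,-.34,-.21,a,a+.012) for a in (.048,.058,.068)]])
P=m(.34,.45,-.33,-.22,.092,.13);p=P.mean(0);u,q,v=np.linalg.svd(P-p);nrm=v[2]*np.sign(v[2,2]);print("lid",len(P),p.round(4),P.min(0),P.max(0),nrm.round(3),"tilt",np.arccos(nrm[2]).round(3),np.arctan2(nrm[1],nrm[0]).round(3),q)
T=m(.33,.46,-.4,-.15,-.02,.02);print("table",np.median(T[:,2]))
E
```

```text
[ 3.14141111e+00 -1.12611171e-04  1.35647038e+00] [ 0.36697997 -0.30310264  0.2707078 ] [ 1.165  0.359 -0.715  1.813  0.266  1.068  1.709]
infuser_collar [263. 162. 325. 232.] 0.78
infuser_collar [266. 190. 321. 229.] 0.7
infuser_lid [267. 190. 320. 230.] 0.86
collar [((array([ 0.3964, -0.2783,  0.029 ]), np.float64(0.0035)), 99), ((array([ 0.3965, -0.2764,  0.029 ]), np.float64(0.0021)), 113), ((array([ 0.3968, -0.2763,  0.029 ]), np.float64(0.0018)), 132)]
lid 1451 [ 0.4014 -0.2768  0.1112] [ 0.37590211 -0.30496497  0.09203066] [ 0.42602502 -0.24926436  0.12988091] [ 0.633 -0.137  0.762] tilt 0.704 -0.213 [0.56489691 0.53890863 0.03078274]
table -0.0005946664766209119
```

View pics/wrist1.png

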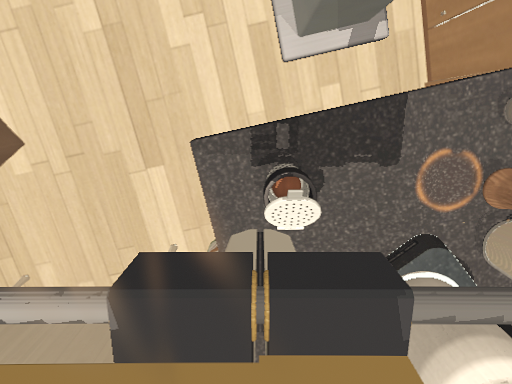

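```bash
python3 -c "
from h import *
print(rel([.391,-.2755,.145],[np.pi,0,1.358]))"
```

```text
[ 8.000e-01  4.360e-01  3.144e+00  1.000e-03  0.000e+00 -3.300e-02]
```

Emit:
send_rows:
  plan:
    - [0.4,0.2,0.6,0,0,0]
    - [0.8,0.44,1.4,0,0,0]
    - [0.8,0.44,2.2,0,0,0]
    - [0.8,0.44,3.14,0,0,0]
    - [0.8,0.44,3.14,0,0,0]

```text
time_s: 3.6
ee_pos: [0.3881, -0.2739, 0.1416]
orientation: [-3.133, -0.003, 1.355]
ft_force: [-0.3, 0.1, -0.1]
width: 0.0002
```

Emit:
send_rows:
  plan:
    - [0,0,0.3,0,0,0]
    - [0,0,0.6,0,0,0]
    - [0,0,0.9,0,0,0]
    - [0,0,1.1,0,0,0]
    - [0,0,1.3,0,0,0]

```text
time_s: 4.1
ee_pos: [0.3914, -0.2756, 0.0927]
orientation: [3.141, 0.0, 1.356]
ft_force: [0.3, -0.5, 0.8]
width: 0.0007
```

Emit:
send_rows:
  plan:
    - [0,0,0.05,0,0,0]
    - [0,0,0.1,0,0,0]
    - [0,0,0.15,0,0,0]
    - [0,0,0.18,0,0,0]
    - [0,0,0.18,0,0,0]

```text
time_s: 4.6
ee_pos: [0.3914, -0.2755, 0.0875]
orientation: [3.141, 0.002, 1.356]
ft_force: [-2.9, 1.1, 11.7]
width: 0.0004
```

Emit:
send_rows:
  plan:
    - [0,0,0.05,0,0,0]
    - [0,0,0.05,0,0,0]
    - [0,0,-0.3,0,0,0]
    - [0,0,-1,0,0,0]
    - [0,0,-1.6,0,0,0]

```text
time_s: 5.1
ee_pos: [0.3913, -0.2753, 0.151]
orientation: [3.141, -0.0, 1.356]
ft_force: [0.7, 0.1, -0.5]
width: 0.0006
```

Emit:
send_rows:
  plan:
    - [0,0,-0.9,0,0,0]
    - [0,-0.3,-1.6,0,0,0]
    - [0,-0.6,-2,0,0,0]
    - [0,-0.6,-2,0,0,0]
  gripper: 93

```text
time_s: 5.5
ee_pos: [0.3678, -0.2708, 0.2319]
orientation: [3.138, 0.003, 1.355]
ft_force: [0.5, 0.9, -0.3]
width: 0.0279
```

```bash
cat > look.py <<'E'
from h import *
import pickle,sys
tag=sys.argv[1]
s=telemetry.get_state();print(s["orientation"],s["ee_pos"],s["joint_positions"].round(3))
for n in ["wrist","top"]:
    c=viewer.camera(n);pickle.dump(c,open(n+tag+".pkl","wb"));cv2.imwrite(f"pics/{n}{tag}.png",c["color"])
    W=cloud(c).reshape(-1,3);W=W[~np.isnan(W[:,0])]
    m=lambda x0,x1,y0,y1,z0,z1:W[(W[:,0]>x0)&(W[:,0]<x1)&(W[:,1]>y0)&(W[:,1]<y1)&(W[:,2]>z0)&(W[:,2]<z1)]
    print(n,"collar",[(circ(P,.029),len(P)) for P in [m(.33,.46,-.34,-.21,a,a+.012) for a in (.048,.058,.068)]])
    P=m(.34,.45,-.33,-.22,.083,.13);p=np.median(P,0);u,q,v=np.linalg.svd(P-p,full_matrices=False);nrm=v[2]*np.sign(v[2,2]);print("lid",len(P),p.round(4),P.min(0),P.max(0),nrm.round(3),"tilt",np.arccos(nrm[2]).round(3))
E
python3 look.py 2
```

```text
[3.13799495 0.00316114 1.35507009] [ 0.36779411 -0.27082132  0.23193355] [ 1.114  0.371 -0.718  1.925  0.301  0.949  1.608]
wrist collar [((array([ 0.3967, -0.2755,  0.029 ]), np.float64(0.0002)), 50), ((array([ 0.3966, -0.2755,  0.029 ]), np.float64(0.0002)), 83), ((array([ 0.3967, -0.2756,  0.029 ]), np.float64(0.0002)), 108)]
lid 2988 [ 0.3951 -0.2747  0.0866] [ 0.35719605 -0.30359718  0.08306715] [ 0.43183769 -0.24739218  0.08917731] [ 0.002 -0.001  1.   ] tilt 0.003
top collar [((array([ 0.4001, -0.2769,  0.029 ]), np.float64(0.0003)), 10), ((array([ 0.3991, -0.2775,  0.029 ]), np.float64(0.0005)), 16), ((array([ 0.4   , -0.2769,  0.029 ]), np.float64(0.0005)), 13)]
lid 135 [ 0.3836 -0.2725  0.0869] [ 0.3593634  -0.28770379  0.08300284] [ 0.43337328 -0.24983277  0.09218097] [-0.01   0.007  1.   ] tilt 0.013
```

View pics/wrist2.png

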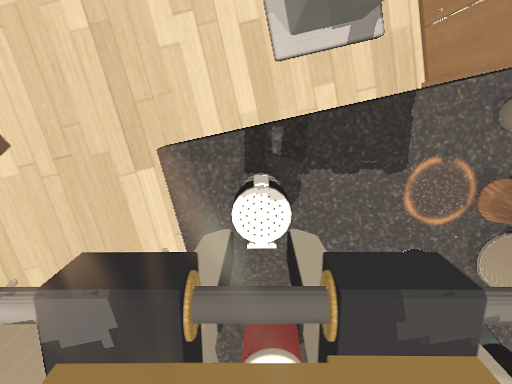

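```bash
python3 -c "
from h import *
print(rel([.3975,-.276,.135],[np.pi,0,1.357]))"
```

```text
[ 0.026  0.758  2.369  0.004  0.004 -0.01 ]
```

Emit:
send_rows:
  plan:
    - [0,0.4,0.4,0,0,0]
    - [0.03,0.76,1,0,0,0]
    - [0.03,0.76,1.7,0,0,0]
    - [0.03,0.76,2.3,0,0,0]
    - [0.03,0.76,2.3,0,0,0]
  gripper: 93

```text
time_s: 6.1
ee_pos: [0.3954, -0.274, 0.1339]
orientation: [-3.133, -0.004, 1.357]
ft_force: [-0.1, -0.5, -0.2]
width: 0.0758
```

```bash
python3 -c "
from h import *
s=telemetry.get_state();print(s['width'],s['joint_positions'].round(2));print(rel([.3975,-.276,.047],[np.pi,0,1.357]))"
```

```text
0.0757549418643593 [ 0.98  0.54 -0.62  1.98  0.45  0.76  1.45]
[-0.047  0.08   2.172 -0.06  -0.028  0.004]
```

Emit:
send_rows:
  plan:
    - [0,0,0,0,0,0]
    - [0,0,0,0,0,0]
    - [0,0,0,0,0,0]

```text
time_s: 6.4
ee_pos: [0.3984, -0.2759, 0.1389]
orientation: [3.139, 0.001, 1.356]
ft_force: [0.3, -0.6, 0.1]
width: 0.0926
```

```bash
python3 -c "
from h import *
s=telemetry.get_state();print(s['ee_pos'],s['width']);print(rel([.3975,-.276,.047],[np.pi,0,1.357]))"
```

```text
[ 0.39840327 -0.27590386  0.13889262] 0.09263055707373999
[-0.005 -0.027  2.297  0.016  0.006 -0.006]
```

Emit:
send_rows:
  plan:
    - [0,0,0.5,0,0,0]
    - [0,0,1.1,0,0,0]
    - [0,0,1.7,0,0,0]
    - [0,0,2.1,0,0,0]
    - [0,0,2.28,0,0,0]

```text
time_s: 6.9
ee_pos: [0.3975, -0.2757, 0.0462]
orientation: [-3.141, 0.0, 1.356]
ft_force: [-0.1, 0.9, 0.1]
width: 0.0929
```

Emit:
send_rows:
  plan:
    - [0,0,0,0,0,0]
    - [0,0,0,0,0,0]
    - [0,0,0,0,0,0]
    - [0,0,0,0,0,0]
    - [0,0,0,0,0,0]
  gripper: 45
  grip_force: 20

```text
time_s: 7.4
ee_pos: [0.3979, -0.276, 0.0472]
orientation: [3.141, 0.001, 1.356]
ft_force: [0.1, -0.3, -0.9]
width: 0.0575
```

```bash
python3 -c "
from h import *
s=telemetry.get_state();print(s['ee_pos'],s['width'],s['ft_force']);
r=viewer.camera('wrist');cv2.imwrite('pics/wrist3.png',r['color'])"
```

```text
[ 0.39787465 -0.27604038  0.04722246] 0.057538255901549026 [ 0.12647158 -0.34629072 -0.8692304 ]
```

View pics/wrist3.png

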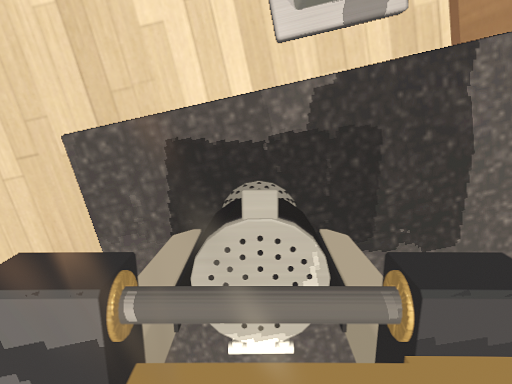

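Emit:
send_rows:
  plan:
    - [0,0,0,0,0,0]
    - [0,0,-0.2,0,0,0]
    - [0,0,-0.5,0,0,0]
    - [0,0,-0.9,0,0,0]
    - [0,0,-1.2,0,0,0]
  grip_force: 28

```text
time_s: 7.95
ee_pos: [0.3978, -0.2754, 0.096]
orientation: [3.141, -0.0, 1.356]
ft_force: [-0.3, 0.0, -2.0]
width: 0.0575
```

Emit:
send_rows:
  plan:
    - [0,0,-0.5,0,0,0]
    - [0,0,-1.1,0,0,0]
    - [0,0,-1.8,0,0,0]
    - [0,0,-2.5,0,0,0]
    - [0,0,-3.1,0,0,0]

```text
time_s: 8.45
ee_pos: [0.3975, -0.2752, 0.2206]
orientation: [3.141, 0.0, 1.357]
ft_force: [0.7, -0.3, -1.7]
width: 0.0574
```

Emit:
send_rows:
  plan:
    - [0,0,-0.7,0,0,0]
    - [0,0,-1.4,0,0,0]
    - [0,0,-2.1,0,0,0]
    - [0,0,-2.8,0,0,0]
    - [0,0,-3.3,0,0,0]

```text
time_s: 8.95
ee_pos: [0.3976, -0.2749, 0.353]
orientation: [3.14, 0.001, 1.357]
ft_force: [0.0, -0.6, -1.7]
width: 0.0573
```

```bash
python3 -c "
from h import *
s=telemetry.get_state();print(s['ee_pos'],s['width'],s['ft_force'],s['joint_positions'].round(2));
r=viewer.camera('side');cv2.imwrite('pics/side4.png',r['color'])
r=viewer.camera('wrist');cv2.imwrite('pics/wrist4.png',r['color'])
for p in ([.43,-.1,.36],[.44,0,.36]): print(rel(p))"
```

```text
[ 0.39764212 -0.27487157  0.35298224] 0.05727005759610112 [ 0.02294588 -0.60596251 -1.7197416 ] [ 1.12  0.31 -0.76  1.64  0.22  1.28  1.67]
[ 4.448 -0.17  -0.171  0.     0.     0.   ]
[ 6.944 -0.456 -0.177  0.     0.     0.   ]
```

View pics/side4.png

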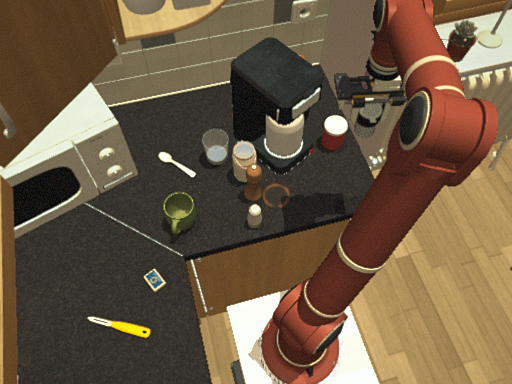

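View pics/wrist4.png

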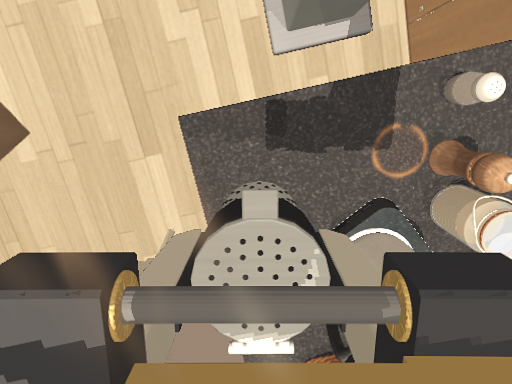

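Emit:
send_rows:
  plan:
    - [0.8,0,-0.1,0,0,0]
    - [1.7,-0.1,-0.2,0,0,0]
    - [2.6,-0.1,-0.2,0,0,0]
    - [3.5,-0.1,-0.2,0,0,0]
    - [4.2,-0.1,-0.2,0,0,0]

```text
time_s: 9.55
ee_pos: [0.4286, -0.1078, 0.3577]
orientation: [-3.139, -0.0, 1.359]
ft_force: [1.1, 0.0, -1.0]
width: 0.0571
```

```bash
python3 -c "
from h import *
import pickle
s=telemetry.get_state();print(s['ee_pos'],s['width'],s['ft_force'],s['joint_positions'].round(2));
for n in ['side','top']:
    c=pickle.load(open(n+'0.pkl','rb'));W=cloud(c).reshape(-1,3);W=W[W[:,2]>.45];W=W[(W[:,1]>.1)&(W[:,1]<.6)&(W[:,0]>.3)]
    d=np.hypot(W[:,0]-.434,W[:,1]-.22);print(W[d.argsort()[:300:30]].round(3))
for p in ([.44,0,.36],[.44,.11,.36]): print(rel(p,[np.pi,0,1.357]))"
```

```text
[ 0.42855463 -0.1077985   0.35769198] 0.057120445032423806 [ 1.08258299  0.04420938 -0.97075809] [ 0.86  0.24 -0.84  1.72  0.18  1.27  1.34]
[[0.527 0.312 0.547]
 [0.513 0.326 0.657]
 [0.535 0.305 0.647]
 [0.52  0.32  0.637]
 [0.53  0.312 0.552]
 [0.523 0.319 0.544]
 [0.523 0.319 0.721]
 [0.539 0.301 0.681]
 [0.536 0.306 0.556]
 [0.524 0.318 0.636]]
[[0.525 0.315 0.669]
 [0.525 0.316 0.637]
 [0.529 0.313 0.619]
 [0.537 0.304 0.693]
 [0.536 0.305 0.538]
 [0.531 0.311 0.682]
 [0.525 0.317 0.637]
 [0.534 0.308 0.669]
 [0.516 0.325 0.543]
 [0.529 0.313 0.58 ]]
[ 2.695 -0.287 -0.056 -0.016 -0.003  0.013]
[ 5.383e+00 -8.660e-01 -5.300e-02 -1.600e-02 -3.000e-03  1.300e-02]
```

Emit:
send_rows:
  plan:
    - [0.8,-0.1,0,0,0,0]
    - [1.6,-0.2,0,0,0,0]
    - [2.4,-0.3,0,0,0,0]
    - [3.2,-0.4,0,0,0,0]
    - [4,-0.6,0,0,0,0]

```text
time_s: 10.05
ee_pos: [0.4392, 0.0518, 0.3574]
orientation: [-3.139, 0.001, 1.356]
ft_force: [0.9, -0.7, -1.0]
width: 0.0572
```

```bash
python3 -c "
from h import *
s=telemetry.get_state();print(s['ee_pos'],s['width'],s['ft_force'],s['joint_positions'].round(2));
for p in ([.435,.125,.35],[.435,.125,.22]): print(rel(p,[np.pi,0,1.357]))"
```

```text
[0.4391787  0.05177009 0.35737342] 0.05720448965178871 [ 0.88276844 -0.71023428 -1.0119503 ] [ 0.54  0.25 -0.91  1.72  0.21  1.27  0.95]
[ 1.767 -0.491  0.184 -0.016  0.005 -0.006]
[ 1.769 -0.484  3.434 -0.016  0.005 -0.006]
```

Emit:
send_rows:
  plan:
    - [0.9,-0.2,0.1,0,0,0]
    - [1.7,-0.5,0.3,0,0,0]
    - [1.77,-0.5,1,0,0,0]
    - [1.77,-0.5,1.8,0,0,0]
    - [1.77,-0.5,2.6,0,0,0]

```text
time_s: 10.55
ee_pos: [0.4344, 0.1243, 0.2527]
orientation: [-3.14, 0.001, 1.358]
ft_force: [1.2, 0.0, -1.4]
width: 0.0575
```

```bash
python3 -c "
from h import *
s=telemetry.get_state();print(s['ee_pos'],s['width'],s['ft_force'],s['joint_positions'].round(2));
for p in ([.435,.125,.21],): print(rel(p,[np.pi,0,1.357]))"
```

```text
[0.43435629 0.12431727 0.25270681] 0.057502256850057616 [ 1.18660407  0.00664959 -1.35788697] [ 0.32  0.38 -0.88  1.9   0.34  1.03  0.65]
[ 0.021  0.014  1.068 -0.009  0.006  0.006]
```

Emit:
send_rows:
  plan:
    - [0,0,0.5,0,0,0]
    - [0,0,0.8,0,0,0]
    - [0,0,0.8,0,0,0]

```text
time_s: 10.85
ee_pos: [0.4341, 0.1236, 0.2209]
orientation: [-3.137, 0.002, 1.357]
ft_force: [0.2, 0.1, -1.9]
width: 0.0576
```

```bash
cat > mug.py <<'E'
from h import *
import pickle,sys
s=telemetry.get_state();print(s["ee_pos"],s["orientation"])
for n in ["wrist","top","side"]:
    c=viewer.camera(n);pickle.dump(c,open(n+sys.argv[1]+".pkl","wb"));cv2.imwrite(f"pics/{n}{sys.argv[1]}.png",c["color"])
    W=cloud(c).reshape(-1,3);W=W[~np.isnan(W[:,0])]
    m=lambda x0,x1,y0,y1,z0,z1:W[(W[:,0]>x0)&(W[:,0]<x1)&(W[:,1]>y0)&(W[:,1]<y1)&(W[:,2]>z0)&(W[:,2]<z1)]
    P=m(.37,.5,.165,.28,.0865,.1);print(n,"mug",len(P),P[:,2].max() if len(P) else 0)
    if len(P)>5: print(circ(P,.0425),circ(P),P.min(0).round(4),P.max(0).round(4))
E
python3 mug.py 5
```

```text
[0.43408275 0.12364007 0.22094186] [-3.13742206e+00  1.95809635e-03  1.35688966e+00]
wrist mug 1503 0.09387443210044004
(array([0.4341, 0.2219, 0.0425]), np.float64(0.0032)) (array([0.434 , 0.222 , 0.0404]), np.float64(0.0027)) [0.3797 0.1803 0.0865] [0.4766 0.2647 0.0939]
top mug 98 0.09469820350445592
(array([0.4364, 0.2197, 0.0425]), np.float64(0.0021)) (array([0.4347, 0.2205, 0.0409]), np.float64(0.0018)) [0.3888 0.1787 0.0865] [0.466  0.2628 0.0947]
side mug 171 0.09755613815231273
(array([0.4337, 0.2213, 0.0425]), np.float64(0.0036)) (array([0.4336, 0.2209, 0.0405]), np.float64(0.0034)) [0.3786 0.1791 0.0865] [0.4778 0.2616 0.0976]
```

View pics/wrist5.png

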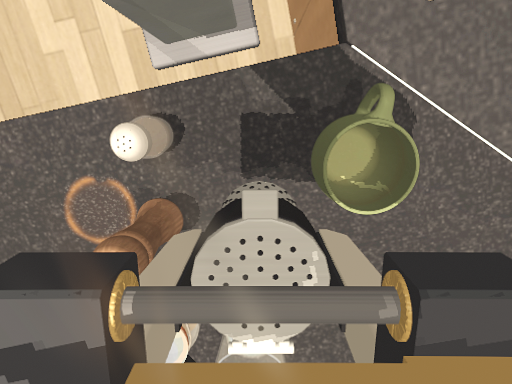

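View pics/side5.png

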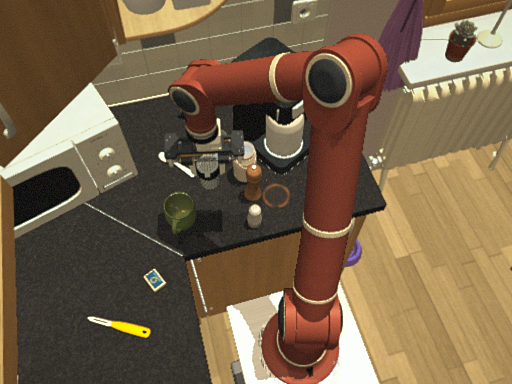

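```bash
python3 -c "
from h import *
for p in ([.4345,.221,.20],[.4345,.221,.154]): print(rel(p,[np.pi,0,1.357]))"
```

```text
[ 2.341 -0.554  0.59   0.01  -0.008 -0.005]
[ 2.34  -0.555  1.74   0.01  -0.008 -0.005]
```

Emit:
send_rows:
  plan:
    - [0.5,-0.1,0,0,0,0]
    - [1.1,-0.26,0.2,0,0,0]
    - [1.7,-0.4,0.4,0,0,0]
    - [2.15,-0.5,0.55,0,0,0]
    - [2.34,-0.55,0.6,0,0,0]

```text
time_s: 11.5
ee_pos: [0.4341, 0.2228, 0.1995]
orientation: [3.141, -0.003, 1.359]
ft_force: [-0.3, 0.5, -0.0]
width: 0.0575
```

Emit:
send_rows:
  plan:
    - [0,0,0,0,0,0]
    - [0,0,0,0,0,0]
    - [0,0,0,0,0,0]

```text
time_s: 11.8
ee_pos: [0.4346, 0.2192, 0.199]
orientation: [3.141, 0.001, 1.354]
ft_force: [-0.2, -0.7, -1.1]
width: 0.0572
```

```bash
python3 mug.py 6; python3 -c "
from h import *
print(telemetry.get_state()['joint_positions'].round(2))
for p in ([.4345,.221,.154],): print(rel(p,[np.pi,0,1.357]))"
```

```text
[0.43456912 0.219164   0.19901669] [3.14070951e+00 6.69613131e-04 1.35418176e+00]
wrist mug 972 0.09401920668414436
(array([0.4364, 0.2217, 0.0425]), np.float64(0.003)) (array([0.4335, 0.2226, 0.04  ]), np.float64(0.0025)) [0.3784 0.181  0.0865] [0.4608 0.2639 0.094 ]
top mug 12 0.09245397345825294
(array([0.3785, 0.2019, 0.0425]), np.float64(0.0032)) (array([0.3885, 0.2417, 0.0071]), np.float64(0.0023)) [0.3808 0.2371 0.0867] [0.3993 0.2497 0.0925]
side mug 136 0.09835046125850658
(array([0.4351, 0.2215, 0.0425]), np.float64(0.0054)) (array([0.4332, 0.2212, 0.0403]), np.float64(0.0052)) [0.3735 0.1798 0.0865] [0.4669 0.2615 0.0984]
[ 0.04  0.49 -0.81  1.89  0.44  0.94  0.38]
[ 0.035 -0.006  1.122  0.004  0.002 -0.017]
```

View pics/wrist6.png

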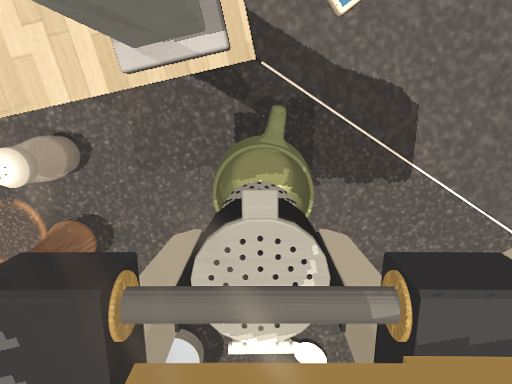

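Emit:
send_rows:
  plan:
    - [0.02,0,0.25,0,0,0]
    - [0.03,0,0.55,0,0,0]
    - [0.03,0,0.85,0,0,0]
    - [0.03,0,1.05,0,0,0]
    - [0.03,0,1.12,0,0,0]

```text
time_s: 12.45
ee_pos: [0.4336, 0.2212, 0.1524]
orientation: [-3.139, 0.002, 1.357]
ft_force: [-0.5, -0.3, -1.5]
width: 0.0576
```

Emit:
send_rows:
  plan:
    - [0,0,0,0,0,0]
    - [0,0,0,0,0,0]
    - [0,0,0,0,0,0]
    - [0,0,0,0,0,0]
    - [0,0,0,0,0,0]

```text
time_s: 12.95
ee_pos: [0.4345, 0.2217, 0.1542]
orientation: [3.141, -0.0, 1.356]
ft_force: [0.2, 0.1, -1.4]
width: 0.0571
```

```bash
python3 mug.py 7; python3 - <<'E'
from h import *
import pickle
s=telemetry.get_state();print(s["ee_pos"],s["width"],s["ft_force"].round(2),np.abs(s["qvel"]).max())
for n in ["wrist","side","top"]:
    c=pickle.load(open(n+"7.pkl","rb"));W=cloud(c).reshape(-1,3);W=W[~np.isnan(W[:,0])]
    d=np.hypot(W[:,0]-.4345,W[:,1]-.221)
    P=W[(d<.035)&(W[:,2]>.098)&(W[:,2]<.215)]
    lid=P[P[:,2]>.18]; dr=P[P[:,2]<.15];col=P[(P[:,2]>.157)&(P[:,2]<.188)]
    print(n,len(P),"lid z",np.median(lid[:,2]) if len(lid) else 0,"drum minz",dr[:,2].min() if len(dr) else 0)
    if len(dr)>8:print("drum",circ(dr,.025),len(dr))
    if len(col)>8:print("col",circ(col,.029),len(col))
    if n=="wrist" and len(lid)>20:
        q=lid[np.abs(lid[:,2]-np.median(lid[:,2]))<.004];v=np.linalg.svd(q-q.mean(0),full_matrices=False)[2][2];print("lid normal",v)
    h,w=384,512;u,v=map(int,proj(c,[.434,.221,.12]));im=c["color"][max(0,v-70):v+70,max(0,u-90):u+90];cv2.imwrite(f"pics/c{n}7.png",cv2.resize(im,None,fx=3,fy=3))
    M=W
    for k,(x,y,r,z0) in dict(mill=(.463,-.005,.04,.13),sh=(.368,.018,.03,.07),jar=(.53,.002,.05,.115)).items():
        Q=W[(np.hypot(W[:,0]-x,W[:,1]-y)<r)&(W[:,2]>z0)&(W[:,2]<.16)]
        if len(Q)>3: print(k,len(Q),Q.mean(0).round(3))
E
```

```text
[0.43448365 0.2216547  0.15416917] [ 3.14106893e+00 -3.52536356e-04  1.35607948e+00]
wrist mug 1303 0.09344091274422978
(array([0.4364, 0.2218, 0.0425]), np.float64(0.0032)) (array([0.4333, 0.2226, 0.0399]), np.float64(0.0028)) [0.3787 0.1808 0.0865] [0.4562 0.2642 0.0934]
top mug 40 0.09423137756914081
(array([0.4359, 0.221 , 0.0425]), np.float64(0.0053)) (array([0.4291, 0.2228, 0.0362]), np.float64(0.0051)) [0.3808 0.2012 0.0866] [0.4132 0.2563 0.0942]
side mug 142 0.09786982924517745
(array([0.4349, 0.2216, 0.0425]), np.float64(0.0059)) (array([0.4326, 0.2213, 0.0402]), np.float64(0.0058)) [0.3747 0.1792 0.0865] [0.4629 0.2617 0.0979]
[0.43438072 0.22162448 0.15403712] 0.057530604262587104 [ 0.47  0.16 -1.58] 0.0014132770572966215
wrist 14280 lid z 0.19376490582479378 drum minz 0.10863221932612875
drum (array([0.3894, 0.2312, 0.025 ]), np.float64(0.0053)) 543
col (array([0.4333, 0.2222, 0.029 ]), np.float64(0.002)) 1977
lid normal [0.00865296 0.00192953 0.9999607 ]
side 540 lid z 0.19469770025216326 drum minz 0.10695350733235434
drum (array([0.4342, 0.221 , 0.025 ]), np.float64(0.0011)) 132
col (array([0.4342, 0.2214, 0.029 ]), np.float64(0.0018)) 120
mill 152 [ 0.46  -0.005  0.139]
sh 118 [0.365 0.019 0.084]
jar 338 [0.539 0.002 0.13 ]
top 44 lid z 0.19279022113942212 drum minz 0.11748480048091728
jar 195 [0.555 0.01  0.129]
```

View pics/cside7.png

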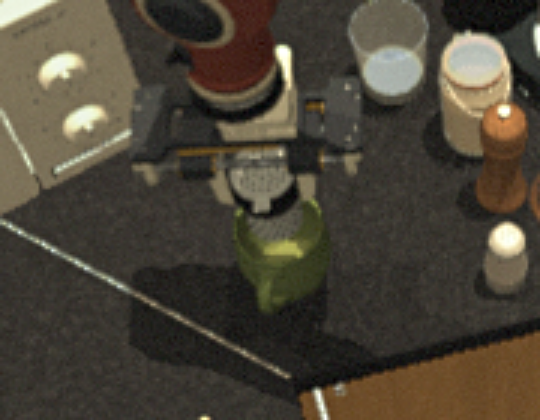

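View pics/wrist7.png

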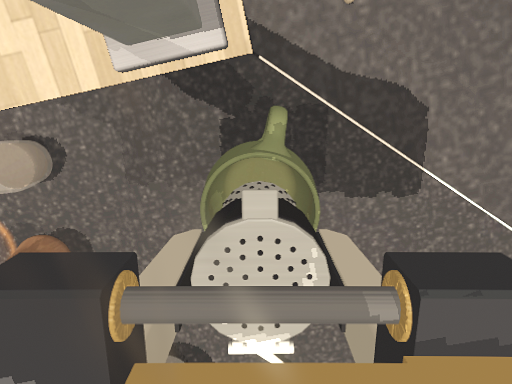

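All checks agree: the infuser axis is at about (0.434, 0.221), the underside is at about 0.107 m, the lid is flat, and nothing is touching. I'm handing it in.

```bash
python3 -c "
from h import *
print(env.close_job());s=telemetry.get_state();print(s['ee_pos'],s['width'],s['ft_force'])"
```

```text
the job is handed in; nothing more can be done
None
the job is handed in; nothing more can be done
```

I pressed the infuser's lid shut where it stood, gripped it by the collar, carried it over the row and am holding it upright above the mug. I handed the job in at about 13 s of the 59 s. The hand-in gives no verdict, so this rests on my own last checks:

- **Lid:** after pressing with about 12 N, the wrist camera showed it within 0.003 rad of level, with its top at 87 mm. Held over the mug, it measured within 0.01 rad of level.
- **Crossing:** the underside passed over the row at about 0.31 m.
- **Final position:** the collar and drum fits put the infuser's axis at about (0.434, 0.221). The mug's mouth measured (0.434, 0.221–0.222), so it is centred to within about 2 mm.
- **Height:** the underside is about 0.107 m up, 15 mm above the rim. The lid top at 0.194 m agrees with this.
- **Grip and contact:** the arm was at rest with the fingers on the collar at 57.5 mm. The wrist force showed only the infuser's weight.
- **Mug and row:** the mug, mill and shaker were within a few millimetres of where they started. The jar looked unmoved in the pictures; its depth reading was too loose to confirm that to the millimetre.

**Readings that disagreed:** a circle fit to the "drum" points in the last wrist picture came out wrong (x = 0.389 m), probably because it included the mug or fingers; I dropped it. The top camera's view of the mug was mostly hidden by the arm, so its last fit there is weak (its fixed-radius fit still agreed, its free fit was about 5 mm off).

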